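# Draw the green die slide from the swage block

## Robot

A 7-joint arm with a two-finger parallel gripper is mounted at the origin on the work surface. World frame = base frame: x ahead of the robot, y to its left, z up, the work surface at z = 0. Lengths are in m, angles in rad, forces in N, time in s.
With the tool pointing down it reaches from about 0.425 to 0.875 m from the base axis. Payload 9.9 kg.
Tool frame: the origin (TCP) lies on the centre line of the jaws, within the pads' length; the fingertips stand 14 mm ahead of it and the grasp point (between the pads) lies 5 mm behind it; z points along the fingers, y is the line along which they close (so a half turn about z gives the same grasp; the last joint's range is limited). The gripper opens to 85 mm and grips with 20 to 120 N. Pads are 22 mm wide; open, the fingers measure 114 mm over their backs; the gripper's body (76 mm by 85 mm) begins 54 mm behind the grasp point. The pads swing forward as they close: fully open they stand 13 mm farther back than shut.
Start: joints at [1.16, 0.576, 0.025, 1.437, -0.015, 1.129, -0.057], TCP at [0.217, -0.639, 0.245] pointing down, gripper open.
Joint ranges: [-2.76, 2.76], [-0.34, 2.15], [-1.52, 1.57], [0.19, 2.46], [-1.09, 4.23], [0.17, 1.99], [-2.82, 2.82]. Speed limits (rad/s): [2.22, 2.22, 3.01, 3.01, 3.14, 3.14, 3.14].

## Interface

Orientations are given as a rotation vector (axis times angle).
In Python, from plant import env gives the robot as it stands. The module is installed in compiled form; this text tells all that it offers.
- The arm moves only by the tool carry_out, never from a script. Its argument "moves" is a list of rows, each a list of 7 numbers: the opening in per cent of the stroke, from 0 (shut) to 100 (fully open), then the shift along the tool's x, y, z in mm, then the turn, a rotation vector about the tool's x, y, z in degrees. A call has 1 to 10 rows; each row shifts and turns the commanded pose from where the row before left it, along the tool's axes as they then stand; what a row does not reach is not made up. A row lasts 1/12 s, in which the tool goes at most 41.7 mm and 7.16 degrees, less where a joint would pass 70% of its speed; a pose out of reach is approached as far as the arm can. A call with a gripper value outside its range is refused whole. The fingers move at their own pace and stop on an object; "newtons" is the grip in N (left out, the last holds). Time passes only in rows, so rows that do not move let the fingers close. It gives the time, the measured TCP pose, the force, the opening and the grip force at its end, in the units of the state.
- env.get_obs(): the state, without advancing time (a new reading comes with each control period).
- env.get_image(name): name is "scene" or "top" or "wrist"; returns the picture (480x640x3 uint8, blue, green, red); there is no depth.
- env.get_calibration(name): a dict with "fx", "fy", "cx", "cy" (pixels), "world_to_cam" (4x4, takes a point from world to camera coordinates). Camera axes: x right, y up, looking along -z (the intrinsics and any distortion apply to the point x, -y, -z); pixel columns grow to the right and rows downward; lengths in m; the calibration is good to about 2 mm. A picture is of the moment at which its call begins: read the wrist's pose just before it. get_calibration takes no time and is no camera call; for the wrist camera it gives the pose at the moment of the call.
- env.finish_job(): hands the job in; it is judged then, once.
The state is a dict: "clock": time; "qpos": joint angles; "qvel": joint speeds; "tau": joint torques, N m; "position": TCP position; "tcp_rot": TCP orientation; "wrist_force": force on the tool from outside, world axes, zero at the start; "wrist_torque": the same for the moment, N m; "finger_gap": finger opening in m; "finger_force": force on a finger pad.
Only numpy, scipy, OpenCV 4.12 (cv2) and the standard library are available. Lean on these libraries where they do the work, as an engineer would, in place of code of your own. Each camera call takes 0.05 s, during which the arm holds its last target. There are 200 camera calls.

## Task

Draw the die slide with the green handle straight out of its channel in the die block, keeping it level so that it does not bind, and lay it flat in the middle of the wooden board and let go of it there; do not drop it. Leave the red slide where it is.

Things in the scene. Friction and masses are not known exactly. Their poses are not given: they have to be found in the camera images.
- green_slide_mid (a point): Middle of the aluminium bar (46 x 155 x 12 mm, 0.25 kg) of the slide with the green handle, half-way up; y runs along it, out of the channel, z up. Handle: upright plate, 14 mm thick (y), 40 mm wide (x), centred 70.5 mm along +y, its top 59 mm above this point; grip its broad faces. Steel die on the tail half, top 20 mm above this point. Starts in either channel, tail 66-77 mm deep; free once drawn 90 mm.
- red_slide_mid (a point): Bystander: a slide of the same shape and size but with a red handle, lying in the other channel of the block, 94 mm beside the green one. This point and its axes are as for the green slide.
- die_block: Dark steel block fixed on the bench, 200 (x) x 90 (y) x 44 mm high (bolts to 49). Origin at its underside; y runs along its two channels to their open mouths at y = 40 mm. Channels at x = -47 and 47 mm: 80 mm long, shut at the back, floor 20 mm above the bench, side lips above. Slack round a bar: 1.5 mm each side, 2 mm above. Slides leave along +y only; friction, no catch.
- board: Light wooden board fixed on the bench, a thin steel strip along each long edge, 200 (x) x 250 (y) x 14 mm thick, empty. Origin at the centre of its underside, so its top is 14 mm above it; z up.
There are look-alikes about, which are no part of the job. What is shaped like the part that bears green_slide_mid but purple or yellow is not meant.

How it is judged:
On the way:
1. the green slide is drawn along its channel until its tail is within 5 mm of the mouth or past it, level to 10 degrees (y of green_slide_mid in the frame of die_block between 0.1125 and 0.3 m and z of green_slide_mid in the frame of die_block between 0.012 and 0.055 m and angle between green_slide_mid's own z axis and vertical below 0.175 rad).
At the end, for the whole second after the job is handed in: The green slide lies flat (tilt below 10 degrees) and at rest on the wooden board, its middle within 50 mm of the board's middle along each of the board's axes; the red slide is within 12 mm of where it was (x of green_slide_mid in the frame of board between -0.05 and 0.05 m and y of green_slide_mid in the frame of board between -0.05 and 0.05 m and z of green_slide_mid in the frame of board between 0.014 and 0.026 m and angle between green_slide_mid's own z axis and vertical below 0.175 rad and linear speed of green_slide below 0.02 m/s and distance of red_slide_mid from where it was at the start of the episode below 0.012 m); the robot touches nothing.
It fails at once if the green slide is tipped more than 17 degrees from level (angle between green_slide_mid's own z axis and vertical above 0.3 rad).
It fails at once if the red slide is moved by more than 12 mm (distance of red_slide_mid from where it was at the start of the episode above 0.012 m).
It fails at once if the green slide, out of its channel, is let fall from more than 25 mm above the board (contact force between the fingers and green_slide below 0.02 N and y of green_slide_mid in the frame of die_block above 0.13 m and z of green_slide_mid in the frame of board above 0.045 m).
It also fails if it takes over 42 s, if anything falls off the work surface, if the arm or the gripper's body presses on something with over 40 N, if the wrist force passes 120 N, or if a joint passes its speed limit or range.

## Working session

There is one attempt and no reset: what is moved stays moved. The work goes in short steps, Python scripts to look and compute and a tool call to move; the robot and the scene stay as the last step left them, time stands still between calls to the robot, and variables do not carry over. Pictures are saved under pics/ and viewed, at most 10 in all, crops included, and the job is handed in when it is done.

Besides the shell and the picture viewer there is one more tool, called after "Request:" by a JSON object that holds its "name" and its "arguments", one argument or row to a line. carry_out: Moves the arm, as the interface text tells. Its arguments: {"type":"object","properties":{"moves":{"type":"array"},"newtons":{"type":"number"}},"required":["moves"]}

```bash
mkdir -p pics; python3 - <<'E'
from plant import env
import cv2,numpy as np
o=env.get_obs();print(o['clock'],o['position'],o['tcp_rot'],o['finger_gap'])
for n in("scene","top"):
    cv2.imwrite(f"pics/{n}0.png",env.get_image(n));c=env.get_calibration(n);print(n,{k:np.round(v,4).tolist() for k,v in c.items()})
E
```

```text
0.0 [ 0.21655066 -0.63887669  0.24443669] [-3.09814885e+00 -5.10822242e-01  5.65879376e-04] 0.08487563042297512
scene {'fx': 592.8698, 'fy': 592.8698, 'cx': 318.9987, 'cy': 239.188, 'world_to_cam': [[-0.2502, 0.9682, -0.0079, 0.1127], [-0.7038, -0.1762, 0.6882, 0.3063], [0.6649, 0.1777, 0.7255, -1.4727], [0.0, 0.0, 0.0, 1.0]]}
top {'fx': 441.4004, 'fy': 441.4004, 'cx': 319.3977, 'cy': 236.611, 'world_to_cam': [[0.0121, -0.9993, -0.0346, 0.0078], [0.998, 0.01, 0.0623, -0.4677], [-0.0619, -0.0353, 0.9975, -0.9456], [0.0, 0.0, 0.0, 1.0]]}
```

View pics/scene0.png

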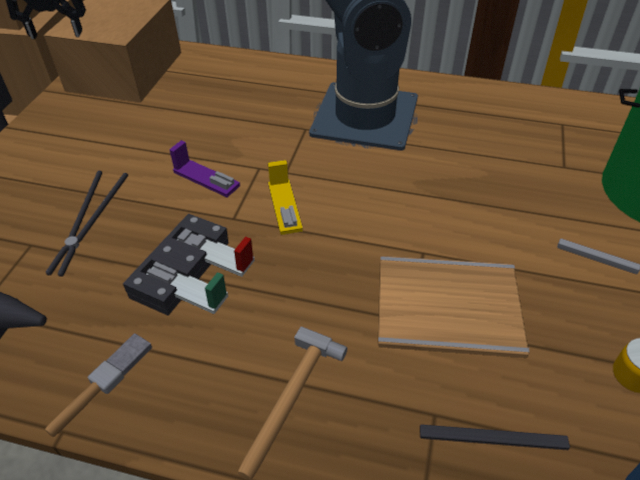

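View pics/top0.png

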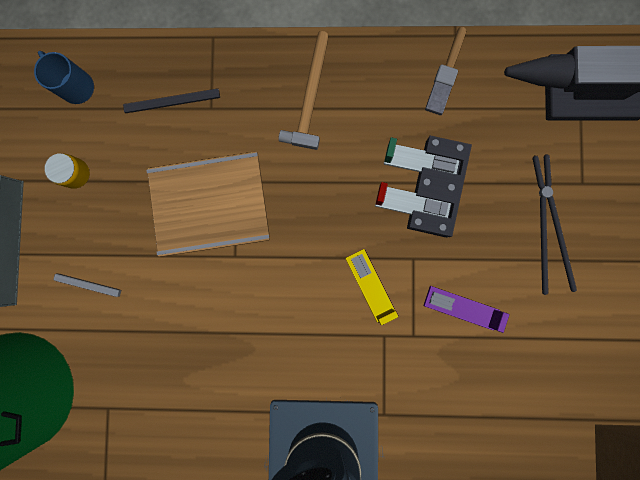

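The top view shows the block at about (440,186), the green handle at (391,150), the red handle at (382,195) and the board at (208,205). The scene view shows the green handle at (216,291). Next I'll measure these.

```bash
cat > h.py <<'E'
import cv2,numpy as np
from plant import env
def ray(cal,px):
    W=np.array(cal['world_to_cam']);R=W[:3,:3];o=-R.T@W[:3,3]
    d=R.T@np.array([(px[0]-cal['cx'])/cal['fx'],-(px[1]-cal['cy'])/cal['fy'],-1]);return o,d
def plane(cal,px,z):
    o,d=ray(cal,px);return o+d*(z-o[2])/d[2]
def big(m):
    c=max(cv2.findContours(m.astype(np.uint8),cv2.RETR_EXTERNAL,cv2.CHAIN_APPROX_NONE)[0],key=cv2.contourArea);return c
def roi(m,x0,y0,x1,y1):
    r=np.zeros(m.shape,bool);r[y0:y1,x0:x1]=m[y0:y1,x0:x1];return r
E
python3 - <<'E'
from h import *
t=cv2.imread('pics/top0.png');s=cv2.imread('pics/scene0.png')
ct=env.get_calibration('top');cs=env.get_calibration('scene')
hsv=cv2.cvtColor(t,cv2.COLOR_BGR2HSV);S=hsv[...,1].astype(int);V=hsv[...,2].astype(int)
# block
dark=roi((V<75)&(S<90),395,125,480,245)
dark=cv2.morphologyEx(dark.astype(np.uint8),cv2.MORPH_CLOSE,np.ones((15,15)))
r=cv2.minAreaRect(big(dark));P=np.array([plane(ct,p,.044) for p in cv2.boxPoints(r)]);print('block',r,P.round(4).tolist(),P.mean(0),np.linalg.norm(np.diff(P,axis=0),axis=1))
# board incl. strips: not dark and brighter than bench
b=roi((V>150)|((S<60)&(V>90)),135,140,285,265)
b=cv2.morphologyEx(b.astype(np.uint8),cv2.MORPH_CLOSE,np.ones((9,9)));b=cv2.morphologyEx(b,cv2.MORPH_OPEN,np.ones((9,9)))
r=cv2.minAreaRect(big(b));P=np.array([plane(ct,p,.014) for p in cv2.boxPoints(r)]);print('board',r,P.round(4).tolist(),P.mean(0),np.linalg.norm(np.diff(P,axis=0),axis=1))
def green(im,box):
    h=cv2.cvtColor(im,cv2.COLOR_BGR2HSV);return roi((abs(h[...,0].astype(int)-75)<20)&(h[...,1]>80),*box)
for n,im,box,c in(('top',t,(370,125,415,175),ct),('scene',s,(190,260,240,320),cs)):
    k=big(green(im,box));print(n,cv2.boundingRect(k),cv2.approxPolyDP(k,2,True)[:,0].tolist())
a=cv2.resize(t[130:240,365:475],(550,550)[:2],interpolation=cv2.INTER_CUBIC);a=cv2.resize(a,(400,400))
d=cv2.resize(s[255:325,170:240],(400,400),interpolation=cv2.INTER_CUBIC)
cv2.imwrite('pics/c1.png',np.hstack([a,d]))
E
```

```text
block ((427.1348876953125, 183.6498260498047), (70.19571685791016, 96.37088775634766), 11.9761323928833) [[0.4947, -0.1211, 0.044], [0.6964, -0.1628, 0.044], [0.6653, -0.3069, 0.044], [0.4654, -0.2638, 0.044]] [ 0.58042821 -0.21364806  0.044     ] [0.20596282 0.14745317 0.20443498]
board ((206.99868774414062, 203.99038696289062), (89.02806854248047, 112.66915893554688), 82.1847152709961) [[0.618, 0.4036, 0.014], [0.6534, 0.1541, 0.014], [0.4581, 0.1234, 0.014], [0.4218, 0.3693, 0.014]] [0.53782964 0.26261552 0.014     ] [0.25204036 0.19768719 0.24860551]
top (385, 137, 12, 26) [[391, 137], [385, 158], [387, 162], [391, 159], [396, 140]]
scene (205, 273, 21, 35) [[219, 273], [205, 288], [209, 305], [215, 307], [225, 294], [223, 278]]
```

View pics/c1.png

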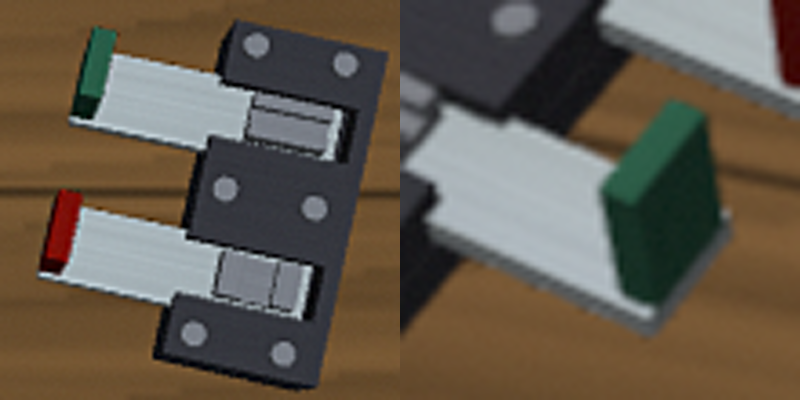

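The crop shows the green handle's bright top face centred near (97,68) in the left crop and (255,150) in the right one. I'll segment that face, ray-cast it at z=0.085, and get the axis from the bar and block edges.

```bash
python3 - <<'E'
from h import *
t=cv2.imread('pics/top0.png');s=cv2.imread('pics/scene0.png')
ct=env.get_calibration('top');cs=env.get_calibration('scene')
for n,im,box,c in(('top',t,(370,125,415,175),ct),('scene',s,(190,260,240,320),cs)):
    h=cv2.cvtColor(im,cv2.COLOR_BGR2HSV);g=roi((abs(h[...,0].astype(int)-75)<20)&(h[...,1]>80),*box)
    v=h[...,2][g];th,_=cv2.threshold(v.reshape(-1,1),0,255,cv2.THRESH_OTSU)
    m=g&(h[...,2]>th);M=cv2.moments(m.astype(np.uint8),True);p=(M['m10']/M['m00'],M['m01']/M['m00'])
    k=np.array([plane(c,q,.085)[:2] for q in np.argwhere(m)[:,::-1]],np.float32)
    r=cv2.minAreaRect(k);e,V=np.linalg.eigh(np.cov(k.T));print(n,th,m.sum(),p,plane(c,p,.085),r,V[:,1],np.sqrt(12*e))
# block top far edge and corners
for a in((471.2,144.3),(451.9,236.7),(430,136)):print(plane(ct,a,.044))
# bar white mask: long axis, z=.032
h=cv2.cvtColor(t,cv2.COLOR_BGR2HSV);m=roi((h[...,1]<45)&(h[...,2]>170),380,130,432,178)
k=np.array([plane(ct,q,.032)[:2] for q in np.argwhere(m)[:,::-1]],np.float32);print(m.sum(),cv2.minAreaRect(k),cv2.boxPoints(cv2.minAreaRect(k)))
E
```

```text
top 56.0 117 (391.4017094017094, 146.74358974358975) [ 0.64742504 -0.13352175  0.085     ] ((0.647531270980835, -0.1336335390806198), (0.012501097284257412, 0.03868579864501953), 77.84860229492188) [-0.9780741  0.2082572] [0.01266604 0.0386944 ]
scene 63.0 128 (213.5703125, 281.3359375) [ 0.65224984 -0.13102128  0.085     ] ((0.6519713997840881, -0.13098947703838348), (0.01202608272433281, 0.03849878907203674), 76.96357727050781) [-0.97782207  0.20943734] [0.01214262 0.03881697]
[ 0.66418926 -0.30634285  0.044     ]
[ 0.46829718 -0.26474588  0.044     ]
[ 0.68183184 -0.22011905  0.044     ]
732 ((0.6381838321685791, -0.17875520884990692), (0.09800916165113449, 0.04409650340676308), 78.1468734741211) [[ 0.60653996 -0.22218609]
 [ 0.64969623 -0.23124367]
 [ 0.6698277  -0.13532433]
 [ 0.62667143 -0.12626675]]
```

Request:
{"name": "carry_out", "arguments": {
  "moves": [
    [100,29,-17,0,0,0,0],
    [100,29,-17,0,0,0,0],
    [100,29,-17,0,0,0,0],
    [100,29,-17,0,0,0,0],
    [100,29,-17,0,0,0,0],
    [100,29,-17,0,0,0,0],
    [100,29,-17,0,0,0,0],
    [100,29,-17,0,0,0,0],
    [100,29,-17,0,0,0,0],
    [100,29,-17,0,0,0,0]
  ],
  "newtons": 80
}}

```text
clock: 0.93
position: [0.4375, -0.3837, 0.2451]
tcp_rot: [-3.099, -0.511, 0.001]
wrist_force: [0.1, -0.9, 0.0]
finger_gap: 0.0858
finger_force: 0.0
```

Request:
{"name": "carry_out", "arguments": {
  "moves": [
    [100,29,-17,0,0,0,0],
    [100,29,-17,0,0,0,0],
    [100,29,-17,0,0,0,0],
    [100,29,-17,0,0,0,0],
    [100,29,-17,0,0,0,0],
    [100,29,-17,0,0,0,0],
    [100,29,-17,0,0,0,0],
    [100,29,-17,0,0,0,0],
    [100,28,-17,0,0,0,0],
    [100,22,-17,0,0,0,0]
  ]
}}

```text
clock: 1.77
position: [0.6506, -0.1314, 0.2447]
tcp_rot: [-3.099, -0.513, 0.0]
wrist_force: [0.3, -0.4, 0.6]
finger_gap: 0.0849
finger_force: 0.0
```

Request:
{"name": "carry_out", "arguments": {
  "moves": [
    [100,0,0,0,0,0,6],
    [100,0,0,0,0,0,6],
    [100,0,0,0,0,0,6],
    [100,0,0,0,0,0,6],
    [100,0,0,0,0,0,6],
    [100,0,0,0,0,0,0.8],
    [100,0,0,0,0,0,0],
    [100,0,0,0,0,0,0]
  ]
}}

```text
clock: 2.43
position: [0.6492, -0.1336, 0.2451]
tcp_rot: [3.125, -0.325, -0.001]
wrist_force: [-0.5, -1.1, 0.8]
finger_gap: 0.0856
finger_force: 0.0
```

```bash
cat >> h.py <<'E'
from scipy.spatial.transform import Rotation as Ro
def to(target,yaxis=None):
    o=env.get_obs();R=Ro.from_rotvec(o['tcp_rot'])
    print('t',round(o['clock'],2),'pos',o['position'].round(4),'gap',round(float(o['finger_gap']),4),'ff',np.round(o['finger_force'],1),'F',o['wrist_force'].round(1),'z',R.as_matrix()[:,2].round(4),'y',R.as_matrix()[:,1].round(4))
    print('shift mm',(R.inv().apply(np.array(target)-o['position'])*1e3).round(1))
    if yaxis is not None:
        y=np.array(yaxis)/np.linalg.norm(yaxis);z=np.array([0,0,-1]);D=np.c_[np.cross(y,z),y,z]
        print('turn deg',np.degrees((R.inv()*Ro.from_matrix(D)).as_rotvec()).round(2))
E
python3 - <<'E'
from h import *
to((.650,-.1325,.15),(-.209,-.978,0))
cv2.imwrite('pics/w1.png',env.get_image('wrist'))
E
```

```text
t 2.43 pos [ 0.6492 -0.1336  0.2451] gap 0.0856 ff 0.0 F [-0.5 -1.1  0.8] z [-5.e-04 -0.e+00 -1.e+00] y [-2.058e-01 -9.786e-01  1.000e-04]
shift mm [ 0.7 -1.2 95.1]
turn deg [0.01 0.03 0.18]
```

View pics/w1.png

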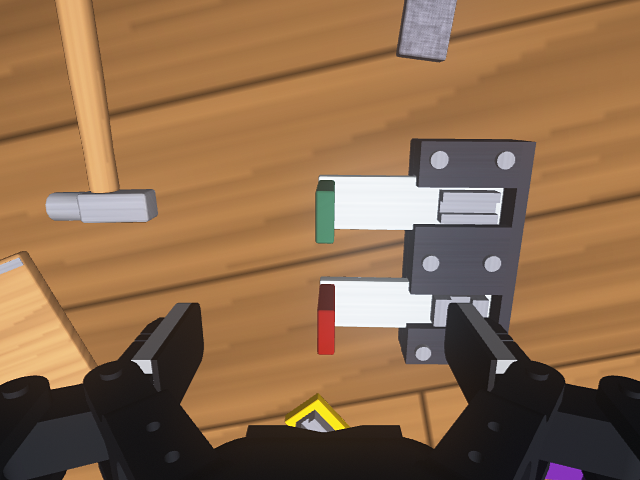

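The wrist view shows the green handle's top at about (325,212), with the slide axis running horizontally along the image and midway between the fingers. I'll cross-check its position with the wrist calibration.

```bash
python3 - <<'E'
from h import *
im=cv2.imread('pics/w1.png');c=env.get_calibration('wrist')
h=cv2.cvtColor(im,cv2.COLOR_BGR2HSV);g=roi((abs(h[...,0].astype(int)-75)<20)&(h[...,1]>80),300,160,350,255)
th,_=cv2.threshold(h[...,2][g].reshape(-1,1),0,255,cv2.THRESH_OTSU)
m=g&(h[...,2]>th)
k=np.array([plane(c,q,.085)[:2] for q in np.argwhere(m)[:,::-1]],np.float32);r=cv2.minAreaRect(k);print(th,m.sum(),k.mean(0),r)
E
```

```text
126.0 867 [ 0.64930296 -0.13340513] ((0.6492396593093872, -0.13350334763526917), (0.011767406016588211, 0.03792398422956467), 77.89165496826172)
```

Request:
{"name": "carry_out", "arguments": {
  "moves": [
    [100,0,0,25,0,0,0.2],
    [100,0,0,25,0,0,0],
    [100,0,0,25,0,0,0],
    [100,0,0,25,0,0,0],
    [100,0,0,25,0,0,0],
    [100,0,0,20,0,0,0],
    [100,0,0,15,0,0,0],
    [100,0,0,15,0,0,0],
    [100,0,0,12,0,0,0],
    [100,0,0,0,0,0,0]
  ]
}}

```text
clock: 3.32
position: [0.6478, -0.1334, 0.0557]
tcp_rot: [-3.123, 0.334, 0.006]
wrist_force: [-0.5, -0.1, -0.7]
finger_gap: 0.0856
finger_force: 0.0
```

Request:
{"name": "carry_out", "arguments": {
  "moves": [
    [0,0,0,0,0,0,0],
    [0,0,0,0,0,0,0],
    [0,0,0,0,0,0,0],
    [0,0,0,0,0,0,0],
    [0,0,0,0,0,0,0],
    [0,0,0,0,0,0,0],
    [0,0,0,0,0,0,0],
    [0,0,0,0,0,0,0]
  ],
  "newtons": 80
}}

```text
clock: 3.98
position: [0.6497, -0.1341, 0.0599]
tcp_rot: [3.123, -0.336, 0.002]
wrist_force: [-2.7, 1.2, 12.4]
finger_gap: 0.0134
finger_force: 77.6
```

```bash
python3 - <<'E'
from h import *
to((.650,-.1325,.15),(-.209,-.978,0))
cv2.imwrite('pics/w2.png',env.get_image('wrist'))
E
```

```text
t 3.98 pos [ 0.6497 -0.1341  0.0599] gap 0.0134 ff 77.6 F [-2.7  1.2 12.4] z [ 1.4e-03 -8.0e-04 -1.0e+00] y [-2.127e-01 -9.771e-01  5.000e-04]
shift mm [  0.1  -1.6 -90.1]
turn deg [ 0.03 -0.09 -0.22]
```

View pics/w2.png

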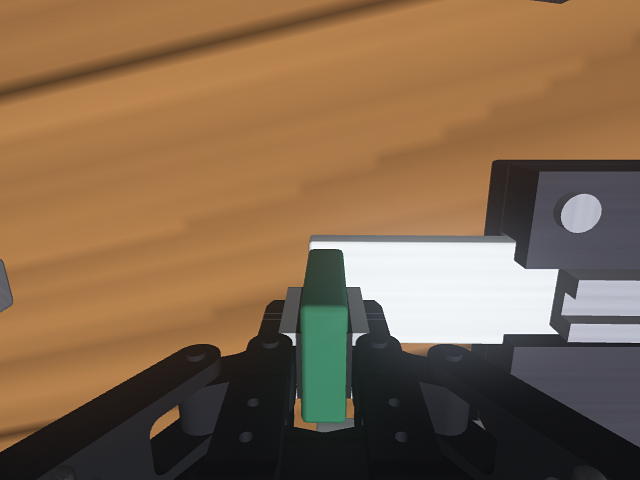

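The handle (about (325,335)) is held squarely between the pads. The wrist force is +12 N upwards because the pads swung forward while closing, so I'll raise the target 4 mm to unload it before drawing.

Request:
{"name": "carry_out", "arguments": {
  "moves": [
    [0,0,0,-2,0,0,0],
    [0,0,0,-2,0,0,0],
    [0,0,0,0,0,0,0],
    [0,0,0,0,0,0,0]
  ]
}}

```text
clock: 4.37
position: [0.6491, -0.1334, 0.062]
tcp_rot: [-3.123, 0.336, 0.001]
wrist_force: [0.1, 0.7, -2.8]
finger_gap: 0.0132
finger_force: 78.0
```

Request:
{"name": "carry_out", "arguments": {
  "moves": [
    [0,0,-3,0,0,0,0],
    [0,0,-5,0,0,0,0],
    [0,0,-6,0,0,0,0],
    [0,0,-6,0,0,0,0],
    [0,0,0,0,0,0,0]
  ]
}}

```text
clock: 4.78
position: [0.6541, -0.1113, 0.0622]
tcp_rot: [-3.122, 0.332, 0.0]
wrist_force: [-0.5, 0.6, -3.0]
finger_gap: 0.013
finger_force: 78.0
```

```bash
python3 - <<'E'
from h import *
to((.650+.209*.1,-.1334+.0978,.062),(-.209,-.978,0))
E
```

```text
t 4.78 pos [ 0.6541 -0.1113  0.0622] gap 0.013 ff 78.0 F [-0.5  0.6 -3. ] z [ 2.0e-04  1.6e-03 -1.0e+00] y [-0.2101 -0.9777 -0.0016]
shift mm [  0.5 -77.5   0.3]
turn deg [-0.09  0.01 -0.07]
```

Drawing freely, so I'll carry on.

Request:
{"name": "carry_out", "arguments": {
  "moves": [
    [0,0,-8,0,0,0,0],
    [0,0,-8,0,0,0,0],
    [0,0,-8,0,0,0,0],
    [0,0,-8,0,0,0,0],
    [0,0,-8,0,0,0,0],
    [0,0,-8,0,0,0,0],
    [0,0,-8,0,0,0,0],
    [0,0,-8,0,0,0,0],
    [0,0,-8,0,0,0,0],
    [0,0,-8,0,0,0,0]
  ]
}}

```text
clock: 5.62
position: [0.6708, -0.035, 0.0624]
tcp_rot: [-3.123, 0.336, -0.0]
wrist_force: [-0.0, 0.4, -3.4]
finger_gap: 0.0131
finger_force: 78.0
```

Request:
{"name": "carry_out", "arguments": {
  "moves": [
    [0,0,-8,0,0,0,0],
    [0,0,-8,0,0,0,0],
    [0,0,-3,0,0,0,0],
    [0,0,0,0,0,0,0],
    [0,0,0,0,0,0,0]
  ]
}}

```text
clock: 6.03
position: [0.6745, -0.0175, 0.0623]
tcp_rot: [3.123, -0.336, -0.0]
wrist_force: [-0.4, -0.3, -4.0]
finger_gap: 0.013
finger_force: 78.0
```

```bash
python3 - <<'E'
from h import *
to((.650,-.1334,.062),(-.209,-.978,0))
cv2.imwrite('pics/s2.png',cv2.resize(env.get_image('scene')[190:330,100:420],None,fx=2,fy=2))
E
```

```text
t 6.03 pos [ 0.6745 -0.0175  0.0623] gap 0.013 ff 78.0 F [-0.4 -0.3 -4. ] z [-1.e-04 -3.e-04 -1.e+00] y [-2.125e-01 -9.772e-01  3.000e-04]
shift mm [  0.7 118.5   0.3]
turn deg [ 0.02  0.   -0.2 ]
```

View pics/s2.png

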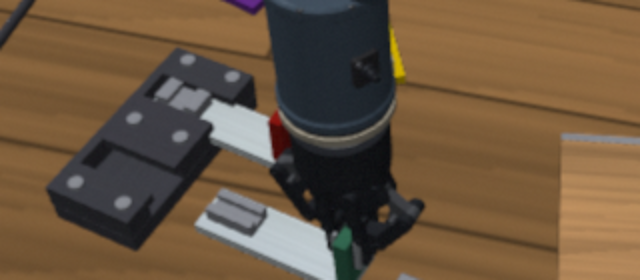

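The slide is fully out and level, and the red slide hasn't moved. I'll lift it over the hammer and carry it to the board.

Request:
{"name": "carry_out", "arguments": {
  "moves": [
    [0,0,0,-4,0,0,0],
    [0,0,0,-8,0,0,0],
    [0,0,0,-12,0,0,0],
    [0,0,0,-14,0,0,0],
    [0,0,0,-14,0,0,0],
    [0,0,0,-14,0,0,0],
    [0,0,0,-10,0,0,0],
    [0,0,0,-6,0,0,0],
    [0,0,0,-3,0,0,0],
    [0,0,0,0,0,0,0]
  ]
}}

```text
clock: 6.92
position: [0.6748, -0.0175, 0.1481]
tcp_rot: [-3.123, 0.336, -0.002]
wrist_force: [0.8, 0.3, -2.5]
finger_gap: 0.0132
finger_force: 78.0
```

Request:
{"name": "carry_out", "arguments": {
  "moves": [
    [0,-3,-5,0,0,0,0],
    [0,-6,-10,0,0,0,0],
    [0,-9,-15,0,0,0,0],
    [0,-11,-18,0,0,0,0],
    [0,-11,-18,0,0,0,0],
    [0,-11,-18,0,0,0,0],
    [0,-11,-18,0,0,0,0],
    [0,-11,-18,0,0,0,0],
    [0,-11,-18,0,0,0,0],
    [0,-11,-18,0,0,0,0]
  ]
}}

```text
clock: 7.75
position: [0.6134, 0.1575, 0.1465]
tcp_rot: [-3.124, 0.334, 0.002]
wrist_force: [-0.0, -0.1, -2.2]
finger_gap: 0.0132
finger_force: 77.9
```

Request:
{"name": "carry_out", "arguments": {
  "moves": [
    [0,-11,-18,0,0,0,0],
    [0,-11,-18,0,0,0,0],
    [0,-11,-18,0,0,0,0],
    [0,-11,-18,0,0,0,0],
    [0,-11,-18,0,0,0,0],
    [0,-11,-18,0,0,0,0],
    [0,-11,-18,0,0,0,0],
    [0,-10,-16,0,0,0,0],
    [0,-7,-11,0,0,0,0],
    [0,-4,-6,0,0,0,0]
  ]
}}

```text
clock: 8.58
position: [0.551, 0.3344, 0.1466]
tcp_rot: [-3.124, 0.331, 0.002]
wrist_force: [0.2, 1.2, -3.0]
finger_gap: 0.013
finger_force: 78.1
```

```bash
python3 - <<'E'
from h import *
to((.553,.332,.054),(-.209,-.978,0));print(env.get_obs()['qpos'].round(2))
im=env.get_image('scene')[170:390,340:580];cv2.imwrite('pics/s3.png',cv2.resize(im,None,fx=2.5,fy=2.5))
E
```

```text
t 8.58 pos [0.551  0.3344 0.1466] gap 0.013 ff 78.1 F [ 0.2  1.2 -3. ] z [-1.5e-03  6.0e-04 -1.0e+00] y [-2.094e-01 -9.778e-01 -3.000e-04]
shift mm [ 2.6  1.9 92.6]
turn deg [-0.02  0.09 -0.03]
[-0.69  0.63  0.13  1.65 -0.1   0.88 -2.31]
```

View pics/s3.png

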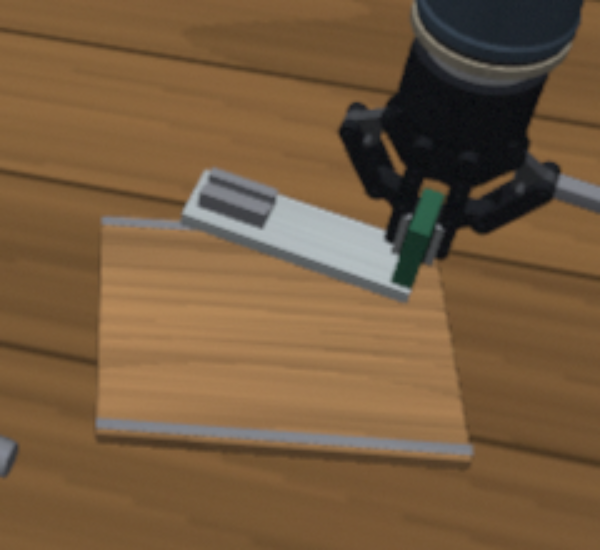

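The slide hangs level above the board, with the handle at about (418,235) in the crop. Next I'll lower it, finishing slowly.

Request:
{"name": "carry_out", "arguments": {
  "moves": [
    [0,2,2,6,0,0,0],
    [0,0,0,12,0,0,0],
    [0,0,0,14,0,0,0],
    [0,0,0,14,0,0,0],
    [0,0,0,12,0,0,0],
    [0,0,0,10,0,0,0],
    [0,0,0,7,0,0,0],
    [0,0,0,5,0,0,0],
    [0,0,0,3,0,0,0],
    [0,0,0,0,0,0,0]
  ]
}}

```text
clock: 9.47
position: [0.5545, 0.3289, 0.0639]
tcp_rot: [3.123, -0.336, -0.0]
wrist_force: [-0.5, 0.3, -2.4]
finger_gap: 0.0132
finger_force: 78.1
```

Request:
{"name": "carry_out", "arguments": {
  "moves": [
    [0,0,0,1,0,0,0],
    [0,0,0,1,0,0,0],
    [0,0,0,1,0,0,0],
    [0,0,0,1,0,0,0],
    [0,0,0,1,0,0,0],
    [0,0,0,0,0,0,0],
    [0,0,0,0,0,0,0]
  ]
}}

```text
clock: 10.05
position: [0.5545, 0.3291, 0.0593]
tcp_rot: [3.124, -0.336, -0.0]
wrist_force: [-0.4, 1.0, -2.9]
finger_gap: 0.0134
finger_force: 78.1
```

Request:
{"name": "carry_out", "arguments": {
  "moves": [
    [0,0,0,1,0,0,0],
    [0,0,0,1,0,0,0],
    [0,0,0,1,0,0,0],
    [0,0,0,1,0,0,0],
    [0,0,0,0,0,0,0],
    [0,0,0,0,0,0,0]
  ]
}}

```text
clock: 10.55
position: [0.5545, 0.3291, 0.0553]
tcp_rot: [-3.124, 0.336, 0.0]
wrist_force: [-0.6, -1.1, -1.9]
finger_gap: 0.0133
finger_force: 78.5
```

Request:
{"name": "carry_out", "arguments": {
  "moves": [
    [0,0,0,1,0,0,0],
    [0,0,0,1,0,0,0],
    [0,0,0,0,0,0,0],
    [0,0,0,0,0,0,0]
  ]
}}

```text
clock: 10.88
position: [0.5545, 0.329, 0.0552]
tcp_rot: [-3.123, 0.336, -0.001]
wrist_force: [-6.1, -4.2, 18.1]
finger_gap: 0.0132
finger_force: 81.1
```

Contact with the board. I'll ease the load and let go.

Request:
{"name": "carry_out", "arguments": {
  "moves": [
    [0,0,0,-1.5,0,0,0],
    [0,0,0,0,0,0,0]
  ]
}}

```text
clock: 11.05
position: [0.5547, 0.3292, 0.0553]
tcp_rot: [-3.123, 0.336, -0.001]
wrist_force: [-0.8, -1.1, 10.7]
finger_gap: 0.0129
finger_force: 80.0
```

Request:
{"name": "carry_out", "arguments": {
  "moves": [
    [20,0,0,0,0,0,0],
    [40,0,0,0,0,0,0],
    [70,0,0,0,0,0,0],
    [100,0,0,0,0,0,0],
    [100,0,0,0,0,0,0],
    [100,0,0,0,0,0,0],
    [100,0,0,0,0,0,0],
    [100,0,0,0,0,0,0]
  ]
}}

```text
clock: 11.72
position: [0.5545, 0.3291, 0.0548]
tcp_rot: [-3.124, 0.336, -0.0]
wrist_force: [-1.1, -0.3, -0.1]
finger_gap: 0.0856
finger_force: 0.0
```

Request:
{"name": "carry_out", "arguments": {
  "moves": [
    [100,0,0,-5,0,0,0],
    [100,0,0,-15,0,0,0],
    [100,0,0,-25,0,0,0],
    [100,0,0,-25,0,0,0],
    [100,0,0,-25,0,0,0],
    [100,0,0,-25,0,0,0],
    [100,0,0,-20,0,0,0],
    [100,0,0,-10,0,0,0],
    [100,0,0,0,0,0,0]
  ]
}}

```text
clock: 12.47
position: [0.5555, 0.3296, 0.2075]
tcp_rot: [-3.121, 0.336, -0.005]
wrist_force: [0.2, 1.2, -0.1]
finger_gap: 0.0853
finger_force: 0.0
```

```bash
python3 - <<'E'
from h import *
to((.553,.332,.054))
cv2.imwrite('pics/e.png',env.get_image('scene'))
E
```

```text
t 12.47 pos [0.5555 0.3296 0.2075] gap 0.0853 ff 0.0 F [ 0.2  1.2 -0.1] z [ 0.0036  0.0024 -1.    ] y [-0.2128 -0.9771 -0.0031]
shift mm [ -3.5  -1.4 153.5]
```

View pics/e.png

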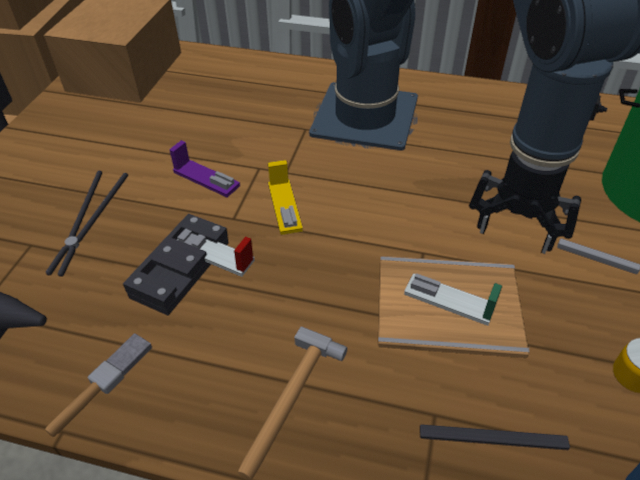

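The green slide lies flat in the middle of the board, with the bar centred at about (450,298). The red slide is unmoved and the gripper is clear, so I'm handing in.

```bash
python3 -c "
from plant import env
print(env.finish_job())"
```

```text
the job is handed in; nothing more can be done
None
```

I drew the green slide straight out of its channel, laid it flat in the middle of the board and released it without a drop; the red slide did not visibly move, and I handed the job in at about 12.5 s (no verdict was returned).

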